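# Load the seed cartridge through the feeder's sprung flap

### The job

Take the slim rectangular cartridge from the tray and, keeping it upright, push it down through the sprung flap in the top of the steel seed feeder, all the way home until its seat plate at the bottom of the well is pressed fully down, then withdraw so that the flap springs shut above it. Press gently, as the feeder must never be loaded with more than about 16 N, and leave the other two cartridges standing where they are.

Things in the scene. Friction and masses are not known exactly. Their poses are not given: they have to be found in the camera images.
- slim_center (a point): centre (half-way up) of the slim cartridge: upright sealed white plastic block, 20 mm (its x) by 44 mm (its y) by 80 mm high (its z), edges rounded 3 mm, 110 to 225 g, thin grey band; stands on the tray (floor 6 mm thick). Only this one of the three fits the well, either way round
- square_center (a point): centre (half-way up) of the square cartridge, 48 by 48 by 80 mm high, white plastic, standing on the same tray; stays there
- round_center (a point): centre (half-way up) of the round cartridge, 50 mm diameter, 80 mm high, white plastic, standing on the same tray; stays there
- feeder: fixed steel box with a flat top 165 mm above the table; origin on the table under the well's axis, z up. It reaches from 78 mm on the -x side of the axis to 92 mm on the +x side, and 90 mm either way in y. Its x axis points from the well towards the flap's hinge
- well_mouth (a point): point on the well's axis, level with the feeder's top; axes as the feeder's. The mouth is 37 mm in x (from -14 to +23 mm) by 100 mm in y (+-50 mm), covered by the dark flap. Below, the y sides slope in to a straight well, 25 mm (x) by 51 mm (y) about this axis, fully formed 70 mm down. Its -x wall is straight from 12 mm down; the flap presses the cartridge against it
- well_pads (a point): point on the well's axis 62 mm below the top, where two hidden sprung rubber pads grip the cartridge's 44 mm sides: it then takes 3 to 9 N to push on and stays where it is left. Home, its top is 39 to 55 mm below the feeder's top; the depth differs each time and can only be felt, so the last part is pushed with shut fingertips on the cartridge's top
- flap (a joint): angle of the sprung flap (rad): 0 is shut, flush with the top; it swings down into the well as it opens, up to 1.5, about a hinge along the mouth's +x edge, 23 mm from the well axis. 37 mm long, 97 mm wide; 2 to 4 N opens it (0.05 N m, rising by 0.05 N m per rad). It shuts by itself only when nothing stands within 37 mm below the top
- seat (a joint): how far the sprung seat plate at the bottom of the well is pressed down (m): 0 free, 0.006 fully down; it takes 1 N at first and 3 N fully down, then stops firmly on a stiff buffer (20 N more per mm)
Not all that is in view belongs to the job. There is more than one size of the part that bears slim_center; the job needs the smaller.

How it is judged:
By the outcome, as a careful person would: the job done as asked, in the order asked, and still so for the second after the job is handed in, with the robot touching nothing.
It also fails if it takes over 64 s, if anything falls off the work surface, if the arm or the gripper's body presses on something with over 40 N, if the wrist force passes 120 N, or if a joint passes its speed limit or range.

### The arm

A 6-joint arm with a two-finger parallel gripper is mounted at the origin on the work surface. World frame = base frame: x ahead of the robot, y to its left, z up, the work surface at z = 0. Lengths are in m, angles in rad, forces in N, time in s.
With the tool pointing down it reaches from about 0.325 to 0.75 m from the base axis. Payload 7.6 kg.
Tool frame: the origin (TCP) lies midway between the tips of the shut fingers; the grasp point (between the pads) lies 19 mm behind it; z points along the fingers, y is the direction in which the jaws open and shut (so a half turn about z gives the same grasp; the last joint's range is limited). The gripper opens to 85 mm and grips with 20 to 120 N. Pads are 22 mm wide; open, the fingers measure 114 mm over their backs; the gripper's body (76 mm by 85 mm) begins 54 mm behind the grasp point. The pads swing forward as they close: fully open they stand 13 mm farther back than shut.
Start: joints at [-1.241, 0.052, 1.401, -0, 1.689, -0.07], TCP at [0.204, -0.484, 0.201] pointing down, gripper open.
Joint ranges: [-2.9, 2.9], [-0.91, 2.17], [0.12, 2.37], [-1.06, 4.2], [0.26, 2.73], [-2.93, 2.93]. Speed limits (rad/s): [2.57, 2.57, 3.01, 3.14, 3.14, 3.14].

### API

Orientations are given as a 3x3 rotation matrix whose columns are the frame's x, y, z axes.
In Python, from rig import state, snapshot, finish_job gives the robot as it stands. The module is installed in compiled form; this text tells all that it offers.
- The arm moves only by the tool move_arm, never from a script. Its arguments are lists of equal length, an entry for each row: "dp": the shift along the tool's x, y, z in m, a list of three; "dr": the turn, a rotation vector about the tool's x, y, z in rad, a list of three; "hand": the closure, from 0 (fully open) to 1 (shut). In form: {"dp": [[dx, dy, dz], ...], "dr": [[wx, wy, wz], ...], "hand": [hand, ...]}. A call has 1 to 5 rows; each row is the pose to reach, as a shift and turn from the pose commanded when the call began, along the tool's axes at that moment; what a row does not reach only later rows make up. A row lasts 1/10 s, in which the tool goes at most 50 mm and 8.59 degrees, less where a joint would pass 70% of its speed; a pose out of reach is approached as far as the arm can. A call with a gripper value outside its range is refused whole. The fingers move at their own pace and stop on an object; "squeeze" is the grip in N (left out, the last holds). Time passes only in rows, so rows that repeat a pose let the fingers close. It gives the time, the measured TCP pose, the force and the opening at its end, in the units of the state.
- state(): the state, without advancing time (a new reading comes with each control period).
- snapshot(name): name is "scene" or "top" or "wrist"; returns a dict with "color" (420x560x3 uint8, blue, green, red), "intrinsics" (3x3 intrinsics, pixels), "D" ([k1, k2, p1, p2, k3] as OpenCV has them; the pictures are not rectified), "rvec" (rotation vector, rad) and "tvec" (3), from world to camera coordinates, as OpenCV has them; the wrist camera has in their place "tool_from_camera" (4x4, takes a point from camera to tool coordinates, whose origin is the TCP and whose axes are the flange's). Camera axes: x right, y down, z forward; pixel columns grow to the right and rows downward; lengths in m; the calibration is good to about 2 mm. A picture is of the moment at which its call begins: read the wrist's pose just before it. There is no depth.
- finish_job(): hands the job in, once; it reports no verdict.
The state is a dict: "clock": time; "joint_positions": joint angles; "qd": joint speeds; "tau": joint torques, N m; "tcp_pos": TCP position; "tool_rot": TCP orientation; "contact_force": force on the tool from outside, world axes, zero at the start; "torque": the same for the moment, N m; "gripper_width": finger opening in m.
Only numpy, scipy, OpenCV 4.12 (cv2) and the standard library are available. Lean on these libraries where they do the work, as an engineer would, in place of code of your own. Each camera call takes 0.05 s, during which the arm holds its last target. There are 200 camera calls.

## Working session

There is one attempt and no reset: what is moved stays moved. The work goes in short steps, Python scripts to look and compute and a tool call to move; the robot and the scene stay as the last step left them, time stands still between calls to the robot, and variables do not carry over. Pictures are saved under pics/ and viewed, about 8 in all and at most 12, crops included, and the job is handed in when it is done.

Besides the shell and the picture viewer there is one more tool, called after ">>>" as a command line: name --argument value ..., lists and objects as JSON in quotes. move_arm: Moves the arm, as the interface text tells. Its arguments: {"type":"object","properties":{"dp":{"type":"array","items":{"type":"array","items":{"type":"number"}}},"dr":{"type":"array","items":{"type":"array","items":{"type":"number"}}},"hand":{"type":"array","items":{"type":"number"}},"squeeze":{"type":"number"}},"required":["dp","dr","hand"]}

```bash
mkdir -p pics
cat > h.py <<'E'
import numpy as np, cv2, pickle
from rig import state, snapshot
def snap(n,f):
    s=state(); d=snapshot(n); d["st"]=s; cv2.imwrite("pics/%s.png"%f,d["color"]); pickle.dump(d,open("pics/%s.pkl"%f,"wb")); return d
def load(f): return pickle.load(open("pics/%s.pkl"%f,"rb"))
def cam(d):
    if "rvec" in d and d.get("rvec") is not None:
        R=cv2.Rodrigues(np.array(d["rvec"],float))[0]; return R.T,-R.T@np.array(d["tvec"],float).ravel()
    T=np.array(d["tool_from_camera"]); Rt=np.array(d["st"]["tool_rot"]); p=np.array(d["st"]["tcp_pos"])
    return Rt@T[:3,:3], p+Rt@T[:3,3]
def onplane(d,uv,z):
    R,o=cam(d); u=cv2.undistortPoints(np.array(uv,float).reshape(-1,1,2),d["intrinsics"],np.array(d["D"])).reshape(-1,2)
    r=np.c_[u,np.ones(len(u))]@R.T; return o+r*((z-o[2])/r[:,2:])
def proj(d,P):
    R,o=cam(d); return cv2.projectPoints((np.atleast_2d(P)-o)@R,np.zeros(3),np.zeros(3),d["intrinsics"],np.array(d["D"]))[0].reshape(-1,2)
E
python3 - <<'E'
from h import *
a=snap("scene","s0");b=snap("top","t0")
print(state())
for d in(a,b):print(cam(d)[1],d["intrinsics"][0])
cv2.imwrite("pics/st0.png",cv2.resize(np.vstack([a["color"],b["color"]]),(400,600)))
E
```

```text
{'clock': 0.1, 'joint_positions': array([-1.24130533e+00,  5.27608137e-02,  1.40161955e+00, -9.13033334e-06,
        1.68862086e+00, -7.02810716e-02]), 'qd': array([ 7.62944109e-04,  4.57993498e-04, -2.89777139e-03,  2.56493203e-05,
        1.05198126e-03, -4.64940216e-04]), 'tau': array([ 2.03097770e-03, -3.82582247e+01, -3.60986495e+01, -6.60338037e-05,
        4.75837325e-03,  2.11501737e-05]), 'tcp_pos': array([ 0.20425958, -0.48329211,  0.20036531]), 'tool_rot': array([[ 9.21150166e-01,  3.89207086e-01, -4.64341187e-04],
       [ 3.89207352e-01, -9.21149211e-01,  1.32987390e-03],
       [ 8.98688255e-05, -1.40573856e-03, -9.99999008e-01]]), 'contact_force': array([ 0.28832147, -0.44775993, -0.82339276]), 'torque': array([-0.01258114, -0.01941889, -0.08059662]), 'gripper_width': 0.08537390431077578}
[ 0.8490294  -0.7036042   0.61159953] [446.91831761   0.         280.03286489]
[ 0.43566222 -0.082412    0.86843758] [404.21324161   0.         274.54160831]
```

View pics/t0.png

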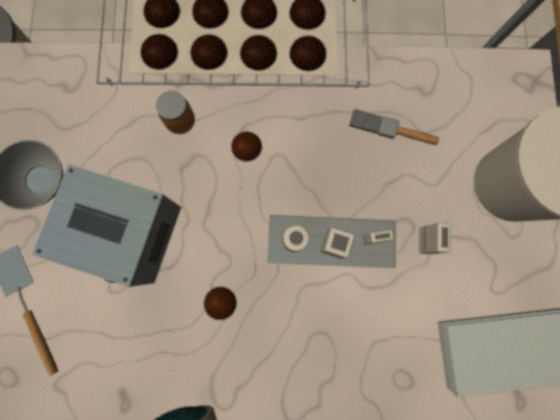

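View pics/s0.png

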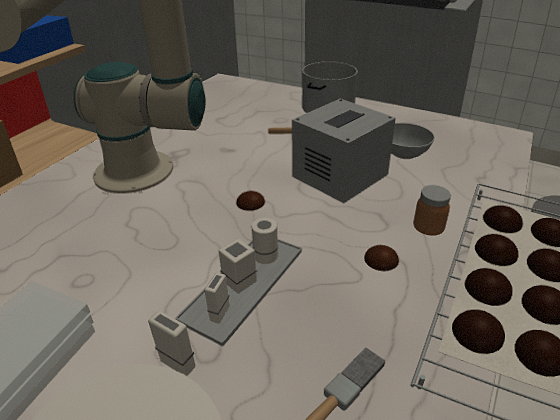

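The candidates for the slim cartridge are the small block on the tray at top (379,237) and a bigger block off the tray at (437,237). The tray one fits, being smaller and standing on the tray. I'll confirm this with an enlarged crop. The feeder is at about (105,225), with its dark flap at about (98,222).

Run:
```python
from h import *
d=load("t0");c=d["color"]
A=cv2.resize(c[205:275,260:460],(800,280),interpolation=cv2.INTER_CUBIC)
B=cv2.resize(c[160:290,30:190],(394,320),interpolation=cv2.INTER_CUBIC)
s=load("s0")["color"]; C=cv2.resize(s[215:380,140:310],(330,320),interpolation=cv2.INTER_CUBIC)
cv2.imwrite("pics/c1.png",cv2.convertScaleAbs(np.vstack([A,np.hstack([B,C,np.zeros((320,76,3),np.uint8)])]),alpha=1.4))
print(onplane(d,[(379,237),(339,242),(296,238)],.086),onplane(d,[(439,237)],.1),onplane(d,[(98,222),(68,168),(163,196),(38,251),(127,283)],.165))
```

```text
[[ 0.4932822  -0.29687055  0.086     ]
 [ 0.48329374 -0.21848776  0.086     ]
 [ 0.49068653 -0.13509664  0.086     ]] [[ 0.49262974 -0.40933661  0.1       ]] [[0.5111205  0.21632627 0.165     ]
 [0.60768154 0.27703334 0.165     ]
 [0.55790142 0.10456566 0.165     ]
 [0.45989271 0.31769269 0.165     ]
 [0.40661316 0.15957804 0.165     ]]
```

View pics/c1.png

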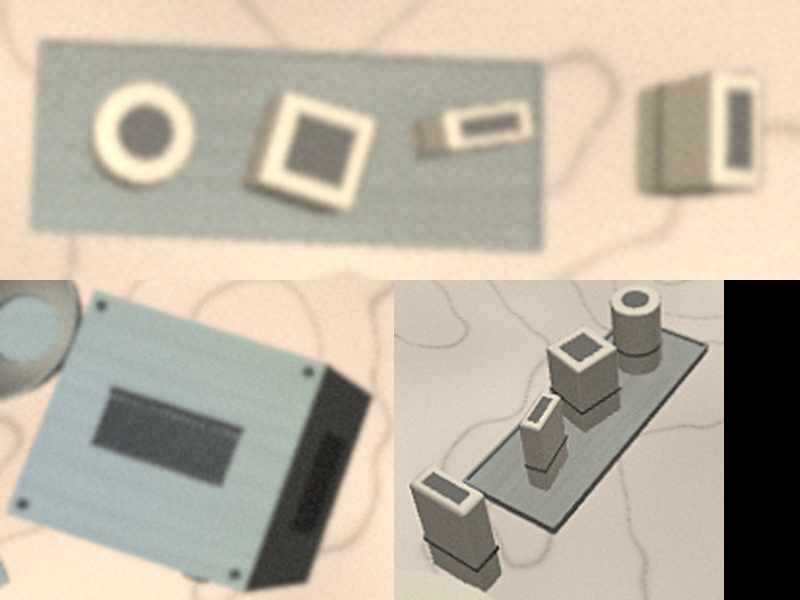

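The crop shows the 20x44 slim block on the tray at top (381,236), and the bigger one off the tray at about (443,236). The flap's hinge line is on its upper, world +x edge. I'll move above the slim one.

>>> move_arm --dp '[[0.05, -0.01, -0.02], [0.1, -0.02, -0.04], [0.15, -0.03, -0.06], [0.2, -0.04, -0.06], [0.25, -0.045, -0.06]]' --dr '[[0, 0, 0.05], [0, 0, 0.1], [0, 0, 0.15], [0, 0, 0.2], [0, 0, 0.246]]' --hand '[0, 0, 0, 0, 0]'

```text
clock: 0.6
tcp_pos: [0.4059, -0.3509, 0.2619]
tool_rot: [[0.989, 0.151, 0.001], [0.151, -0.989, -0.001], [0.001, 0.002, -1.0]]
contact_force: [-0.0, -1.3, -0.2]
gripper_width: 0.0851
```

Run:
```python
from h import *
d=snap("wrist","w0"); print(d["st"]["tcp_pos"],d["tool_from_camera"],d["intrinsics"][0])
t=load("t0");v=proj(d,[[.487,-.3,.086],[.483,-.218,.086]]);print(v)
hsv=cv2.cvtColor(t["color"],cv2.COLOR_BGR2HSV)
for z,(x0,x1) in {.086:(365,396)}.items():
  print(hsv[228:246,376].tolist())
```

```text
[ 0.40587908 -0.35090841  0.26192703] [[-7.49929258e-04 -9.49134548e-01 -3.14869891e-01  8.05517253e-02]
 [ 9.99999394e-01 -4.58097938e-04 -1.00083315e-03 -2.20786326e-05]
 [ 8.05684073e-04 -3.14870451e-01  9.49134316e-01 -1.72362586e-01]
 [ 0.00000000e+00  0.00000000e+00  0.00000000e+00  1.00000000e+00]] [376.2495464    0.         275.44086135]
[[231.9902937   76.26825342]
 [138.11970858  66.57519667]]
[[27, 19, 123], [35, 23, 120], [24, 21, 120], [23, 37, 125], [21, 44, 149], [20, 52, 163], [19, 45, 152], [19, 37, 117], [14, 37, 104], [19, 35, 103], [17, 40, 121], [20, 50, 148], [19, 52, 163], [18, 52, 153], [21, 42, 127], [17, 30, 120], [21, 28, 120], [25, 25, 122]]
```

View pics/w0.png

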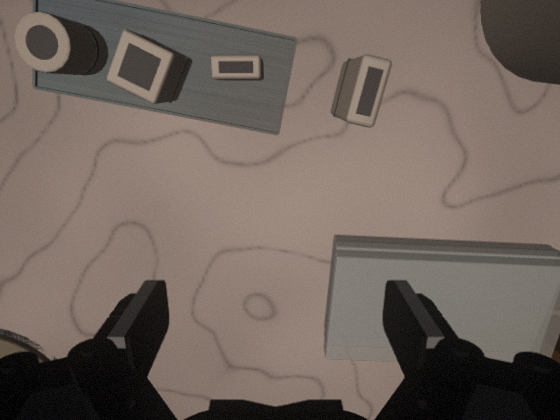

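The wrist view shows slim at (236,67), square at (147,66), round at (43,42) and the larger decoy at (362,92). I'll measure the tops.

```bash
cat > m.py <<'E'
from h import *
def tops(d,seeds,z):
    g=cv2.GaussianBlur(d["color"],(3,3),0)
    for (u,v,r) in seeds:
        p=g[v-r:v+r,u-r:u+r].astype(int); b=p[...,1].max()
        m=(p[...,1]>0.8*b).astype(np.uint8)
        cs=cv2.findContours(m,0,1)[0]; c=max(cs,key=cv2.contourArea)
        P=onplane(d,c.reshape(-1,2)+[u-r,v-r],z)[:,:2]
        (cx,cy),(w,h),a=cv2.minAreaRect((P*1000).astype(np.float32)); bx=cv2.boxPoints(((cx,cy),(w,h),a))
        e=max([bx[1]-bx[0],bx[2]-bx[1]],key=np.linalg.norm); 
        print((u,v),"centre",cx,cy,"size",w,h,"longaxis deg",np.degrees(np.arctan2(e[1],e[0]))%180,"ymax/min",bx[:,1].max(),bx[:,1].min())
E
python3 - <<'E'
from m import *
tops(load("w0"),[(236,67,33),(142,66,42)],.086)
tops(load("t0"),[(381,236,16)],.086)
E
```

```text
(236, 67) centre 495.69464111328125 -301.2237243652344 size 16.388410568237305 40.9039192199707 longaxis deg 98.52529 ymax/min -279.783 -322.66446
(142, 66) centre 483.0370788574219 -218.1555633544922 size 44.580963134765625 44.80961990356445 longaxis deg 162.37029 ymax/min -190.12637 -246.18475
(381, 236) centre 496.34234619140625 -301.6116943359375 size 18.928102493286133 43.844818115234375 longaxis deg 98.201294 ymax/min -278.56342 -324.65997
```

>>> move_arm --dp '[[0.045, -0.018, 0], [0.0966, -0.0357, 0.02], [0.0966, -0.0357, 0.06], [0.0966, -0.0357, 0.1], [0.0966, -0.0357, 0.1]]' --dr '[[0, 0, 0], [0, 0, 0.005], [0, 0, 0.005], [0, 0, 0.005], [0, 0, 0.005]]' --hand '[0.32, 0.32, 0.32, 0.32, 0.32]'

```text
clock: 1.15
tcp_pos: [0.4918, -0.2997, 0.1534]
tool_rot: [[0.989, 0.149, -0.011], [0.149, -0.989, 0.007], [-0.01, -0.009, -1.0]]
contact_force: [-0.7, 0.2, -0.4]
gripper_width: 0.0578
```

Run:
```python
from h import *
d=snap("wrist","w1"); print(state()["tcp_pos"], state()["gripper_width"], proj(d,[[.496,-.301,.086]]))
```

```text
[ 0.49300407 -0.3010735   0.15796663] 0.05789963187076744 [[279.56154534 204.13012361]]
```

View pics/w1.png

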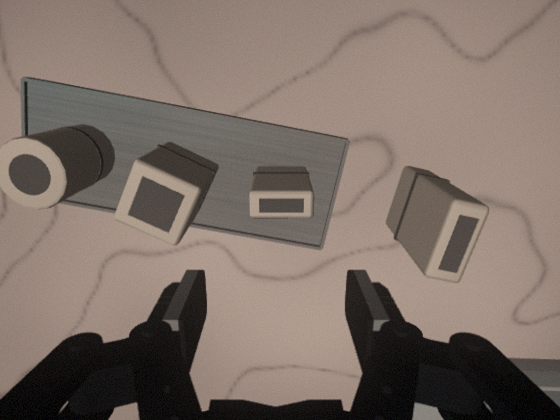

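Slim's top is at (281,205), as predicted, with clear space for both fingers. Now I'll descend.

>>> move_arm --dp '[[0, 0, 0], [0, 0, 0.03], [0, 0, 0.06], [0, 0, 0.06], [0, 0, 0.06]]' --dr '[[0, 0, 0], [0, 0, 0], [0, 0, 0], [0, 0, 0], [0, 0, 0]]' --hand '[0.32, 0.32, 0.32, 0.32, 0.32]'

```text
clock: 1.7
tcp_pos: [0.4951, -0.303, 0.1036]
tool_rot: [[0.989, 0.148, 0.003], [0.148, -0.989, -0.002], [0.002, 0.002, -1.0]]
contact_force: [-0.3, -0.7, 1.3]
gripper_width: 0.058
```

>>> move_arm --dp '[[0.001, -0.002, 0.015], [0.001, -0.002, 0.03], [0.001, -0.002, 0.044], [0.001, -0.002, 0.044], [0.001, -0.002, 0.044]]' --dr '[[0, 0, 0], [0, 0, 0], [0, 0, 0], [0, 0, 0], [0, 0, 0]]' --hand '[0.32, 0.32, 0.32, 0.32, 0.32]'

```text
clock: 2.2
tcp_pos: [0.4949, -0.2998, 0.0563]
tool_rot: [[0.989, 0.148, -0.001], [0.148, -0.989, 0.001], [-0.001, -0.001, -1.0]]
contact_force: [-0.3, -0.8, -0.6]
gripper_width: 0.0581
```

>>> move_arm --dp '[[0, 0, 0], [0, 0, 0], [0, 0, 0], [0, 0, 0], [0, 0, 0]]' --dr '[[0, 0, 0], [0, 0, 0], [0, 0, 0], [0, 0, 0], [0, 0, 0]]' --hand '[0.4, 0.5, 0.6, 0.7, 0.7]' --squeeze 35

```text
clock: 2.7
tcp_pos: [0.4952, -0.3, 0.057]
tool_rot: [[0.989, 0.148, 0.0], [0.148, -0.989, -0.0], [0.0, 0.0, -1.0]]
contact_force: [0.2, -0.3, -0.2]
gripper_width: 0.0257
```

The fingers closed to 26 mm, so nothing is gripped. I need to look.

Run:
```python
from h import *
d=snap("wrist","w2"); s=snap("scene","s1"); print(state())
cv2.imwrite("pics/c2.png",np.vstack([cv2.resize(d["color"],(400,300)),cv2.resize(s["color"][200:380,130:370],(400,300))]))
```

```text
{'clock': 2.8, 'joint_positions': array([-6.08524525e-01,  2.93350779e-01,  1.42229311e+00, -2.64943855e-05,
        1.42576387e+00,  8.13465002e-01]), 'qd': array([ 1.62038023e-04, -4.44975433e-04, -1.22058474e-03, -5.38911087e-04,
       -3.64669109e-04, -6.85526429e-05]), 'tau': array([-1.74325414e-03, -4.56979251e+01, -3.39424038e+01, -1.85511408e-04,
       -1.40863135e-04,  1.54456740e-05]), 'tcp_pos': array([ 0.49511574, -0.29999639,  0.05691721]), 'tool_rot': array([[ 9.88948108e-01,  1.48261999e-01,  1.36714511e-04],
       [ 1.48262016e-01, -9.88948107e-01, -1.27204226e-04],
       [ 1.16344004e-04,  1.46067948e-04, -9.99999983e-01]]), 'contact_force': array([-0.39007184, -0.21563449,  0.27708473]), 'torque': array([0.05146011, 0.0047312 , 0.01721136]), 'gripper_width': 0.0255127703683718}
```

View pics/c2.png

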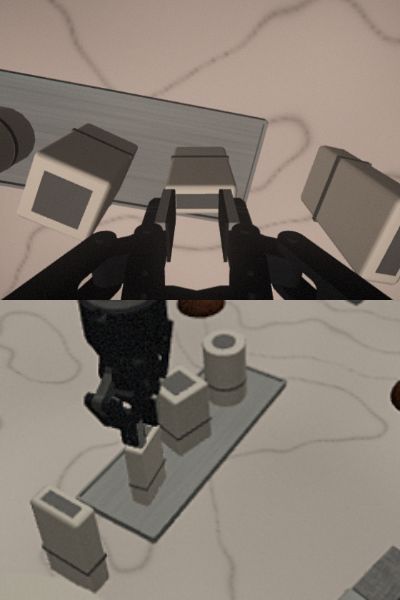

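Run:
```python
from h import *
d=load("w2"); s=load("s1")
e=np.array([-.148,.989,0]);n=np.array([.989,.148,0]);c=np.array([.496,-.301,.086])
P=[c+a*.022*e+b*.01*n for a in(1,-1) for b in(1,-1)]+[c+b*.01*n+a*.022*e-[0,0,.08] for a in(1,-1) for b in(1,)]+[d["st"]["tcp_pos"],d["st"]["tcp_pos"]+np.array([0,0,.019])]
for q,x in zip(proj(d,P),proj(s,P)):print(q.round(),x.round())
A=d["color"].copy()
for q in proj(d,P):cv2.circle(A,tuple(int(v) for v in q),3,(0,0,255),1)
B=s["color"].copy()
for q in proj(s,P):cv2.circle(B,tuple(int(v) for v in q),1,(0,0,255),-1)
cv2.imwrite("pics/c3.png",np.hstack([cv2.convertScaleAbs(cv2.resize(A[180:420,160:400],(400,400)),alpha=1.7),cv2.convertScaleAbs(cv2.resize(B[230:320,180:270],(400,400),interpolation=cv2.INTER_CUBIC),alpha=1.5)]))
```

```text
[226. 260.] [226. 274.]
[228. 301.] [215. 271.]
[331. 260.] [214. 292.]
[329. 301.] [203. 289.]
[242. 203.] [230. 306.]
[313. 203.] [219. 324.]
[276. 253.] [216. 293.]
[276. 271.] [215. 285.]
```

View pics/c3.png

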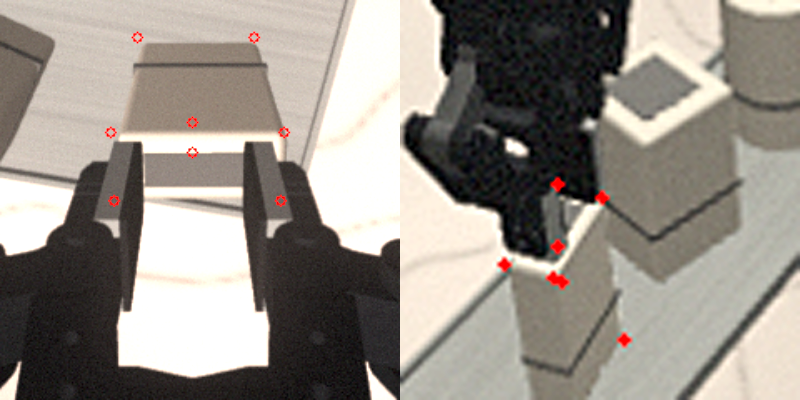

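The cartridge stands exactly where predicted, but the fingertips show about 30 mm behind the nominal TCP. They closed just above its top without touching it, so I'll reopen and go lower, watching the force.

>>> move_arm --dp '[[0, 0, 0], [0, 0, 0], [0, 0, 0], [0, 0, 0], [0, 0, 0.004]]' --dr '[[0, 0, 0], [0, 0, 0], [0, 0, 0], [0, 0, 0], [0, 0, 0]]' --hand '[0.32, 0.32, 0.32, 0.32, 0.32]'

```text
clock: 3.3
tcp_pos: [0.4954, -0.3002, 0.0533]
tool_rot: [[0.989, 0.148, 0.001], [0.148, -0.989, -0.001], [0.001, 0.001, -1.0]]
contact_force: [-0.6, -0.9, -0.3]
gripper_width: 0.058
```

>>> move_arm --dp '[[0, 0, 0.006], [0, 0, 0.012], [0, 0, 0.018], [0, 0, 0.022], [0, 0, 0.022]]' --dr '[[0, 0, 0], [0, 0, 0], [0, 0, 0], [0, 0, 0], [0, 0, 0]]' --hand '[0.32, 0.32, 0.32, 0.32, 0.32]'

```text
clock: 3.8
tcp_pos: [0.4946, -0.2997, 0.0298]
tool_rot: [[0.989, 0.148, -0.001], [0.148, -0.989, 0.001], [-0.001, -0.001, -1.0]]
contact_force: [-0.0, -0.1, -1.0]
gripper_width: 0.0582
```

>>> move_arm --dp '[[0, 0, 0], [0, 0, 0], [0, 0, 0], [0, 0, 0], [0, 0, 0]]' --dr '[[0, 0, 0], [0, 0, 0], [0, 0, 0], [0, 0, 0], [0, 0, 0]]' --hand '[0.4, 0.45, 0.5, 0.55, 0.6]'

```text
clock: 4.3
tcp_pos: [0.4954, -0.3003, 0.0315]
tool_rot: [[0.989, 0.148, 0.001], [0.148, -0.989, -0.001], [0.001, 0.001, -1.0]]
contact_force: [0.6, -1.9, 2.5]
gripper_width: 0.0431
```

Run:
```python
from h import *
d=snap("wrist","w3"); s=snap("scene","s2"); st=state(); print(st["tcp_pos"],st["gripper_width"],st["contact_force"])
cv2.imwrite("pics/c4.png",cv2.convertScaleAbs(np.hstack([cv2.resize(d["color"][180:420,160:400],(400,400)),cv2.resize(s["color"][230:320,180:270],(400,400),interpolation=cv2.INTER_CUBIC)]),alpha=1.6))
```

```text
[ 0.49541212 -0.3003434   0.03145954] 0.04344664205231405 [ 0.57324554 -1.01866456  4.03875429]
```

View pics/c4.png

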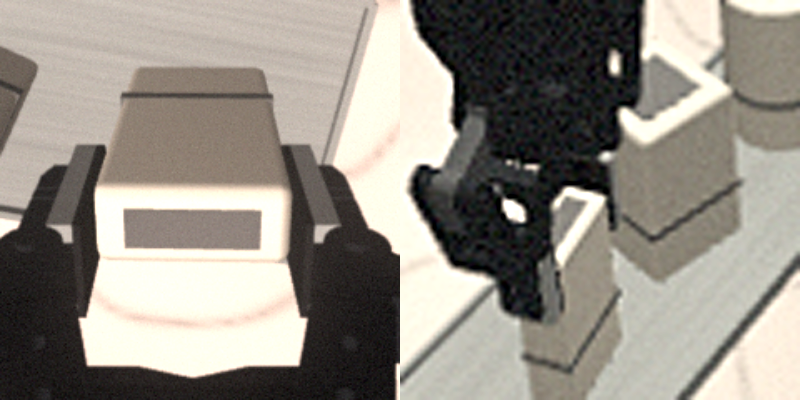

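Gripped at 43.4 mm, with about 25 mm of finger overlap. I'll lift it and measure the feeder from the top view meanwhile.

>>> move_arm --dp '[[0, 0, -0.02], [0, 0, -0.06], [0, 0, -0.11], [0, 0, -0.16], [0, 0, -0.2]]' --dr '[[0, 0, 0], [0, 0, 0], [0, 0, 0], [0, 0, 0], [0, 0, 0]]' --hand '[0.6, 0.6, 0.6, 0.6, 0.6]'

```text
clock: 4.9
tcp_pos: [0.4951, -0.2997, 0.2335]
tool_rot: [[0.989, 0.148, 0.001], [0.148, -0.989, -0.001], [0.001, 0.001, -1.0]]
contact_force: [-0.7, -1.4, -0.7]
gripper_width: 0.0435
```

```bash
cat >> m.py <<'E'
def rect(d,m,z,off=(0,0)):
    c=max(cv2.findContours(m.astype(np.uint8),0,1)[0],key=cv2.contourArea)
    P=onplane(d,c.reshape(-1,2)+np.array(off),z)[:,:2]
    (cx,cy),(w,h),a=cv2.minAreaRect((P*1000).astype(np.float32)); bx=cv2.boxPoints(((cx,cy),(w,h),a))
    e=max([bx[1]-bx[0],bx[2]-bx[1]],key=np.linalg.norm)
    print("centre",cx,cy,"size",w,h,"long deg",np.degrees(np.arctan2(e[1],e[0]))%180); return cx,cy
E
python3 - <<'E'
from m import *
d=load("t0"); c=cv2.GaussianBlur(d["color"],(3,3),0); o=(30,160)
p=c[160:290,30:185].astype(int); g=p[...,1]
print(g[62,30:120:6], p[40,60])
m=(g<85); m[:, 105:]=0; m[:30]=0; m[95:]=0; m[:,:25]=0
rect(d,m,.165,o)
hsv=cv2.cvtColor(c,cv2.COLOR_BGR2HSV)[160:290,30:185]
b=((hsv[...,0]>80)&(hsv[...,0]<125)&(hsv[...,2]>105)).astype(np.uint8); b[:,:20][:60]=0
b=cv2.morphologyEx(b,cv2.MORPH_OPEN,np.ones((7,7))); 
rect(d,b,.165,o); print(state()["contact_force"],state()["tcp_pos"],state()["gripper_width"])
E
```

```text
[132 126  59  60  59  60  60  61  63  64  70  78 132 131 131] [129 132 122]
centre 509.5780029296875 217.7101287841797 size 97.68002319335938 42.399173736572266 long deg 72.77688
centre 498.8354187011719 251.7062225341797 size 116.48554229736328 126.12837219238281 long deg 163.90553
[-0.7198434  -1.38429868 -0.69953834] [ 0.4950597  -0.29968738  0.23352036] 0.04353991948383742
```

The lift is good. The flap's centre is at (0.510, 0.218) with its long axis at 72.8°. Next I'll carry the cartridge to a viewing spot.

>>> move_arm --dp '[[0.003, -0.045, -0.01], [0.006, -0.09, -0.02], [0.009, -0.14, -0.02], [0.012, -0.19, -0.02], [0.015, -0.24, -0.02]]' --dr '[[0, 0, 0.09], [0, 0, 0.18], [0, 0, 0.27], [0, 0, 0.36], [0, 0, 0.449]]' --hand '[0.6, 0.6, 0.6, 0.6, 0.6]'

```text
clock: 5.4
tcp_pos: [0.4735, -0.0586, 0.2502]
tool_rot: [[0.954, -0.299, -0.001], [-0.299, -0.954, 0.001], [-0.001, -0.0, -1.0]]
contact_force: [1.3, 0.5, -0.9]
gripper_width: 0.0432
```

>>> move_arm --dp '[[-0.018, -0.044, 0], [-0.036, -0.088, 0], [-0.054, -0.132, 0], [-0.072, -0.176, 0], [-0.09, -0.22, 0]]' --dr '[[0, 0, 0], [0, 0, 0], [0, 0, 0], [0, 0, 0], [0, 0, 0]]' --hand '[0.6, 0.6, 0.6, 0.6, 0.6]'

```text
clock: 5.9
tcp_pos: [0.4525, 0.1781, 0.2502]
tool_rot: [[0.955, -0.295, -0.001], [-0.295, -0.955, -0.0], [-0.001, 0.001, -1.0]]
contact_force: [0.6, -1.0, -1.0]
gripper_width: 0.0435
```

>>> move_arm --dp '[[-0.011, -0.027, 0], [-0.022, -0.054, 0], [-0.022, -0.054, 0], [-0.022, -0.054, 0], [-0.022, -0.054, 0]]' --dr '[[0, 0, 0], [0, 0, 0], [0, 0, 0], [0, 0, 0], [0, 0, 0]]' --hand '[0.6, 0.6, 0.6, 0.6, 0.6]'

```text
clock: 6.4
tcp_pos: [0.4484, 0.2334, 0.2505]
tool_rot: [[0.955, -0.296, -0.001], [-0.296, -0.955, -0.001], [-0.0, 0.001, -1.0]]
contact_force: [-0.0, -0.0, -0.8]
gripper_width: 0.0429
```

Run:
```python
from m import *
d=snap("wrist","w4"); st=d["st"]; print(st["tcp_pos"],st["tool_rot"][:,0],st["gripper_width"],st["contact_force"])
print(proj(d,[[.5053,.219,.165],[.5096,.2177,.165]]))
c=cv2.GaussianBlur(d["color"],(3,3),0);g=c[...,1].astype(int)
q=proj(d,[[.5096,.2177,.165]])[0].astype(int);print(g[q[1],q[0]-140:q[0]+140:10],g[q[1]-60:q[1]+60:4,q[0]])
```

```text
[0.44840692 0.23339665 0.25048191] [ 9.55037528e-01 -2.96484594e-01 -4.53657249e-04] 0.0429409572343335 [-0.01698152 -0.01929238 -0.78721555]
[[270.79492191 118.93129951]
 [270.71458739 112.04097225]]
[167 140 138 139 135 135 134  58  61  58  59  58  59  56  56  57  57  56
  57  57  57  58 123 125 124 124 123 124] [124 127 126 129 127 124 122  59  55  51  54  54  55  52  53  56  55  55
  54  55  56  53  58  56 101 127 123 126 123 121]
```

View pics/w4.png

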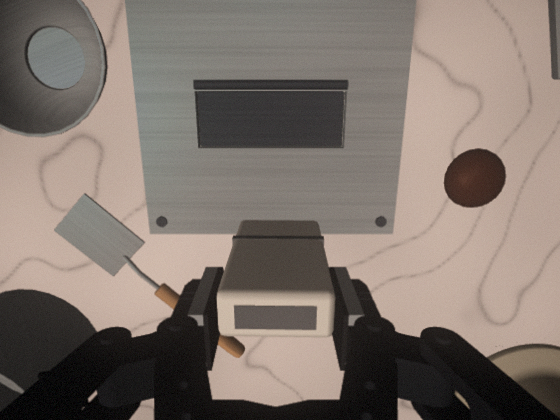

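The wrist view shows the hinge barrel at rows 80–89, on the feeder's +x side. The flap panel spans columns 196–344 and rows 90–148. The cartridge is upright in the jaws.

Run:
```python
from m import *
d=load("w4"); P=onplane(d,[(195.5,90),(344.5,90),(198,148),(344,148)],.165)[:,:2]; print(P.round(4))
y=(P[0]-P[1]+P[2]-P[3]);y/=np.linalg.norm(y);x=np.array([y[1],-y[0]]);print("yaw x",np.degrees(np.arctan2(x[1],x[0])),"w",np.linalg.norm(P[0]-P[1]),np.linalg.norm(P[2]-P[3]),"l",np.linalg.norm(P[0]-P[2]))
m=P.mean(0);w=m-.0045*x;print("mouth c",m,"well",w)
# feeder -x edge rows 234: should be 78mm on -x
E_=onplane(d,[(150,234),(393,234)],.165)[:,:2];print("edge dist",(E_-w)@x,(E_-w)@y)
Rt=d["st"]["tool_rot"];p=d["st"]["tcp_pos"]
print("tool xy to well", Rt.T@(np.r_[w,p[2]]-p))
# cartridge: top +x edge (220..333,290?) bottom +x edge (238..320,221)
for z in(.19,.195,.2,.205,.21,.215,.22):
  q=(onplane(d,[(238,221),(320,221)],z)-p)@Rt; print(z,q.round(4).tolist())
```

```text
[[0.5377 0.2605]
 [0.5087 0.1673]
 [0.5016 0.2725]
 [0.4718 0.1769]]
yaw x -17.30274414489107 w 0.09765175233175272 0.10016934776690187 l 0.03808464059077029
mouth c [0.50496243 0.21930791] well [0.50066607 0.2206463 ]
edge dist [-0.07813098 -0.07814113] [ 0.08953662 -0.09036737]
tool xy to well [ 5.36897315e-02 -3.31695521e-03 -2.69789357e-05]
0.19 [[-0.0049, -0.0248, 0.0605], [-0.005, 0.0293, 0.0605]]
0.195 [[-0.0031, -0.0243, 0.0555], [-0.0032, 0.0286, 0.0555]]
0.2 [[-0.0013, -0.0237, 0.0505], [-0.0013, 0.028, 0.0505]]
0.205 [[0.0006, -0.0232, 0.0455], [0.0005, 0.0274, 0.0455]]
0.21 [[0.0024, -0.0227, 0.0405], [0.0024, 0.0267, 0.0405]]
0.215 [[0.0042, -0.0221, 0.0355], [0.0042, 0.0261, 0.0355]]
0.22 [[0.0061, -0.0216, 0.0305], [0.006, 0.0255, 0.0305]]
```

The feeder edges check out at −78.1 mm and ±90 mm, so the well axis is at (0.5007, 0.2206). I'll move over it and down to just above the flap.

>>> move_arm --dp '[[0.025, -0.002, 0], [0.0534, -0.003, 0], [0.0534, -0.003, 0.02], [0.0534, -0.003, 0.045], [0.0534, -0.003, 0.045]]' --dr '[[0, 0, 0], [0, 0, 0.001], [0, 0, 0.001], [0, 0, 0.001], [0, 0, 0.001]]' --hand '[0.6, 0.6, 0.6, 0.6, 0.6]'

```text
clock: 6.95
tcp_pos: [0.4991, 0.2196, 0.2019]
tool_rot: [[0.954, -0.298, -0.007], [-0.298, -0.954, -0.003], [-0.006, 0.004, -1.0]]
contact_force: [0.7, -0.5, -2.0]
gripper_width: 0.0439
```

>>> move_arm --dp '[[0, 0, 0], [0, 0, 0], [0, 0, 0], [0, 0, 0], [0, 0, 0]]' --dr '[[0, 0, 0], [0, 0, 0], [0, 0, 0], [0, 0, 0], [0, 0, 0]]' --hand '[0.6, 0.6, 0.6, 0.6, 0.6]'

```text
clock: 7.45
tcp_pos: [0.5004, 0.2214, 0.2064]
tool_rot: [[0.955, -0.296, 0.001], [-0.296, -0.955, 0.0], [0.001, -0.001, -1.0]]
contact_force: [-0.1, 0.9, -1.1]
gripper_width: 0.0435
```

Run:
```python
from h import *
w=np.array([.50067,.22065]);a=np.radians(-17.3);x=np.array([np.cos(a),np.sin(a)]);y=np.array([-x[1],x[0]])
s=state();p=s["tcp_pos"];print((p[:2]-w)@x,(p[:2]-w)@y,p[2],s["contact_force"],s["tool_rot"])
```

```text
-0.0004715022982649992 0.0006626240591324547 0.20637848145789342 [-0.09503104  0.8553004  -1.10540992] [[ 9.55040548e-01 -2.96473930e-01  8.72128875e-04]
 [-2.96474244e-01 -9.55040815e-01  2.53411642e-04]
 [ 7.57788726e-04 -5.00582142e-04 -9.99999588e-01]]
```

>>> move_arm --dp '[[0, 0, 0.005], [0, 0, 0.01], [0, 0, 0.014], [0, 0, 0.018], [0, 0, 0.022]]' --dr '[[0, 0, 0], [0, 0, 0], [0, 0, 0], [0, 0, 0], [0, 0, 0]]' --hand '[0.6, 0.6, 0.6, 0.6, 0.6]'

```text
clock: 7.95
tcp_pos: [0.5004, 0.2212, 0.1841]
tool_rot: [[0.955, -0.297, 0.001], [-0.297, -0.955, -0.0], [0.001, -0.0, -1.0]]
contact_force: [0.1, -1.4, 4.1]
gripper_width: 0.0433
```

>>> move_arm --dp '[[0, 0, 0.003], [0, 0, 0.006], [0, 0, 0.009], [0, 0, 0.012], [0, 0, 0.015]]' --dr '[[0, 0, 0], [0, 0, 0], [0, 0, 0], [0, 0, 0], [0, 0, 0]]' --hand '[0.6, 0.6, 0.6, 0.6, 0.6]'

```text
clock: 8.45
tcp_pos: [0.5001, 0.2214, 0.1684]
tool_rot: [[0.955, -0.296, -0.0], [-0.296, -0.955, 0.0], [-0.0, 0.0, -1.0]]
contact_force: [-0.9, 0.7, 3.4]
gripper_width: 0.0433
```

The flap is opening at about 4–5 N. I'll continue down.

>>> move_arm --dp '[[0, 0, 0.003], [0, 0, 0.006], [0, 0, 0.009], [0, 0, 0.012], [0, 0, 0.015]]' --dr '[[0, 0, 0], [0, 0, 0], [0, 0, 0], [0, 0, 0], [0, 0, 0]]' --hand '[0.6, 0.6, 0.6, 0.6, 0.6]'

```text
clock: 8.95
tcp_pos: [0.5001, 0.2212, 0.1532]
tool_rot: [[0.955, -0.297, -0.001], [-0.297, -0.955, -0.0], [-0.001, 0.0, -1.0]]
contact_force: [-1.6, 0.5, 1.6]
gripper_width: 0.0437
```

>>> move_arm --dp '[[0, 0, 0.003], [0, 0, 0.006], [0, 0, 0.009], [0, 0, 0.012], [0, 0, 0.014]]' --dr '[[0, 0, 0], [0, 0, 0], [0, 0, 0], [0, 0, 0], [0, 0, 0]]' --hand '[0.6, 0.6, 0.6, 0.6, 0.6]'

```text
clock: 9.45
tcp_pos: [0.5001, 0.2212, 0.1393]
tool_rot: [[0.955, -0.297, -0.001], [-0.297, -0.955, -0.0], [-0.0, 0.0, -1.0]]
contact_force: [-2.5, 0.9, 1.0]
gripper_width: 0.0433
```

>>> move_arm --dp '[[0, 0, 0.002], [0, 0, 0.004], [0, 0, 0.006], [0, 0, 0.008], [0, 0, 0.01]]' --dr '[[0, 0, 0], [0, 0, 0], [0, 0, 0], [0, 0, 0], [0, 0, 0]]' --hand '[0.6, 0.6, 0.6, 0.6, 0.6]'

```text
clock: 9.95
tcp_pos: [0.5013, 0.2217, 0.1316]
tool_rot: [[0.955, -0.297, 0.004], [-0.297, -0.955, 0.001], [0.003, -0.002, -1.0]]
contact_force: [-1.3, 1.6, 5.4]
gripper_width: 0.0436
```

>>> move_arm --dp '[[0, 0, 0.002], [0, 0, 0.004], [0, 0, 0.006], [0, 0, 0.008], [0, 0, 0.01]]' --dr '[[0, 0, 0], [0, 0, 0], [0, 0, 0], [0, 0, 0], [0, 0, 0]]' --hand '[0.6, 0.6, 0.6, 0.6, 0.6]'

```text
clock: 10.45
tcp_pos: [0.5011, 0.2216, 0.1211]
tool_rot: [[0.955, -0.297, 0.003], [-0.297, -0.955, 0.001], [0.002, -0.002, -1.0]]
contact_force: [-2.2, 1.3, 6.4]
gripper_width: 0.0436
```

>>> move_arm --dp '[[0, 0, 0.002], [0, 0, 0.004], [0, 0, 0.006], [0, 0, 0.008], [0, 0, 0.01]]' --dr '[[0, 0, 0], [0, 0, 0], [0, 0, 0], [0, 0, 0], [0, 0, 0]]' --hand '[0.6, 0.6, 0.6, 0.6, 0.6]'

```text
clock: 10.95
tcp_pos: [0.5012, 0.2216, 0.1112]
tool_rot: [[0.955, -0.297, 0.003], [-0.297, -0.955, 0.001], [0.003, -0.002, -1.0]]
contact_force: [-2.3, 1.0, 6.2]
gripper_width: 0.0434
```

>>> move_arm --dp '[[0, 0, 0.001], [0, 0, 0.002], [0, 0, 0.003], [0, 0, 0.004], [0, 0, 0.005]]' --dr '[[0, 0, 0], [0, 0, 0], [0, 0, 0], [0, 0, 0], [0, 0, 0]]' --hand '[0.6, 0.6, 0.6, 0.6, 0.6]'

```text
clock: 11.45
tcp_pos: [0.5012, 0.2215, 0.1061]
tool_rot: [[0.955, -0.297, 0.003], [-0.297, -0.955, 0.001], [0.003, -0.002, -1.0]]
contact_force: [-2.0, 0.5, 5.0]
gripper_width: 0.0435
```

Run:
```python
from h import *
d=snap("wrist","w5"); st=state(); print(st["tcp_pos"],st["contact_force"],st["gripper_width"])
cv2.imwrite("pics/w5c.png",cv2.convertScaleAbs(d["color"],alpha=1.4))
```

```text
[0.50113013 0.22149559 0.10586566] [-1.78076954  1.61926595  4.70140633] 0.043375608761130474
```

View pics/w5c.png

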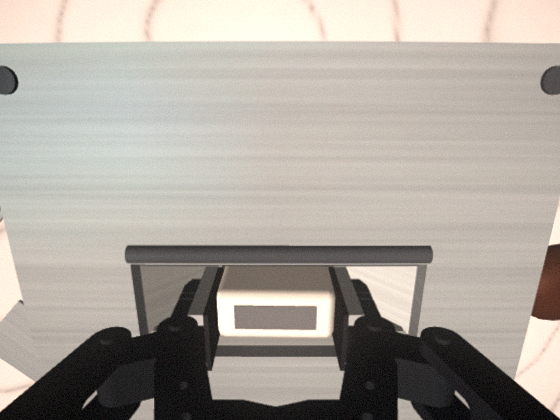

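The cartridge is held in the well by the pads, with the flap open behind it and the fingers clear of the mouth's sides. I'll release a little and withdraw.

>>> move_arm --dp '[[0, 0, 0], [0, 0, 0], [0, 0, 0], [0, 0, -0.005], [0, 0, -0.015]]' --dr '[[0, 0, 0], [0, 0, 0], [0, 0, 0], [0, 0, 0], [0, 0, 0]]' --hand '[0.46, 0.44, 0.44, 0.43, 0.42]'

```text
clock: 12.0
tcp_pos: [0.5003, 0.2205, 0.1187]
tool_rot: [[0.955, -0.297, -0.001], [-0.297, -0.955, -0.002], [-0.0, 0.002, -1.0]]
contact_force: [2.7, -0.4, -0.4]
gripper_width: 0.0495
```

>>> move_arm --dp '[[0, 0, -0.02], [0, 0, -0.04], [0, 0, -0.065], [0, 0, -0.065], [0, 0, -0.065]]' --dr '[[0, 0, 0], [0, 0, 0], [0, 0, 0], [0, 0, 0], [0, 0, 0]]' --hand '[0.42, 0.42, 0.8, 1, 1]'

```text
clock: 12.5
tcp_pos: [0.5003, 0.2214, 0.185]
tool_rot: [[0.955, -0.297, 0.0], [-0.297, -0.955, 0.0], [0.0, -0.0, -1.0]]
contact_force: [-0.5, 0.7, -0.6]
gripper_width: 0.006
```

>>> move_arm --dp '[[0, 0, 0], [0, 0, 0], [0, 0, 0], [0, 0, 0], [0, 0, 0]]' --dr '[[0, 0, 0], [0, 0, 0], [0, 0, 0], [0, 0, 0], [0, 0, 0]]' --hand '[1, 1, 1, 1, 1]'

```text
clock: 13.0
tcp_pos: [0.5002, 0.2213, 0.1846]
tool_rot: [[0.955, -0.297, -0.0], [-0.297, -0.955, -0.0], [-0.0, 0.0, -1.0]]
contact_force: [0.2, -0.6, -0.9]
gripper_width: 0.0001
```

Run:
```python
from h import *
d=snap("wrist","w6"); s=state()
w=np.array([.50067,.22065]);a=np.radians(-17.3);x=np.array([np.cos(a),np.sin(a)]);y=np.array([-x[1],x[0]])
p=s["tcp_pos"];print((p[:2]-w)@x,(p[:2]-w)@y,p[2],s["contact_force"],s["gripper_width"])
print(proj(d,[p]))
cv2.imwrite("pics/w6c.png",cv2.convertScaleAbs(d["color"],alpha=1.4))
```

```text
-0.0005760667289555797 0.00044711958196432124 0.18466829374953772 [ 0.41606881 -0.41436134 -0.22662069] 0.00024781180991288195
[[275.69097129 253.26751566]]
```

View pics/w6c.png

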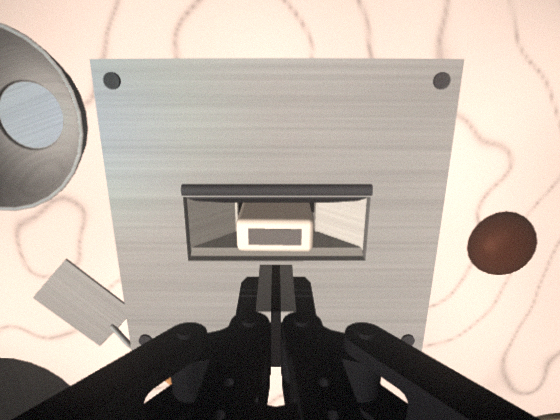

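Run:
```python
from h import *
d=load("w6");T=d["tool_from_camera"]
def at(uv,X):
    u=cv2.undistortPoints(np.array([[uv]],float),d["intrinsics"],np.array(d["D"])).ravel();r=T[:3,:3]@np.r_[u,1];return T[:3,3]+r*(X-T[0,3])/r[0]
for X in(.011,.008,0):print("tip",X,at((276,265),X),at((260,265),X))
print("finger lower end of grey",at((258,312),.011))
for X in(.0,.011,.02,.03,.038):print("palm",X,at((276,402),X),"knuckle",at((185,330),X))
# cartridge top in world via both rim edges: width 44mm between cols 238,313 at row 218 (+x rim)
for z in(.15,.155,.16,.165):
    P=onplane(d,[(237.5,220),(313,220),(237.5,249),(313,249)],z);w=np.array([.50067,.22065]);a=np.radians(-17.3);x=np.array([np.cos(a),np.sin(a)]);print(z,np.linalg.norm(P[0]-P[1]),np.linalg.norm(P[2]-P[3]),(P[[0,2],:2]-w)@x)
```

```text
tip 0.011 [ 0.011       0.00011529 -0.03473804] [ 0.011      -0.00637496 -0.03473046]
tip 0.008 [ 0.008       0.00012288 -0.02880027] [ 0.008      -0.0066474  -0.02879236]
tip 0 [ 0.         0.0001431 -0.0129662] [ 0.         -0.0073739  -0.01295743]
finger lower end of grey [ 0.011      -0.00572986 -0.06799358]
palm 0.0 [ 0.00000000e+00  2.94895123e-05 -9.36454315e-02] knuckle [ 0.         -0.03142891 -0.0624275 ]
palm 0.011 [ 1.10000000e-02  1.72010662e-05 -1.04397357e-01] knuckle [ 0.011      -0.02714432 -0.07744346]
palm 0.02 [ 2.00000000e-02  7.14688291e-06 -1.13194387e-01] knuckle [ 0.02       -0.02363875 -0.08972924]
palm 0.03 [ 3.00000000e-02 -4.02443181e-06 -1.22968865e-01] knuckle [ 0.03       -0.01974367 -0.10338011]
palm 0.038 [ 3.80000000e-02 -1.29614836e-05 -1.30788448e-01] knuckle [ 0.038      -0.0166276  -0.11430081]
0.15 0.04419190867106212 0.04537739207590705 [ 0.00456815 -0.01397638]
0.155 0.04312418764365635 0.04428102857531875 [ 0.00639015 -0.01170633]
0.16 0.042056466616250565 0.043184665074730476 [ 0.00821215 -0.00943628]
0.165 0.04098874558884478 0.04208830157414221 [ 0.01003415 -0.00716622]
```

Checks: the real tips are about 30–35 mm short of the reported TCP, and the palm is another 70 mm or more back. A push to 55 mm deep is therefore possible without the body touching. The cartridge lies against the −x wall. Now I'll approach its top with the fingers shut.

>>> move_arm --dp '[[0.001, 0, 0.015], [0.001, 0, 0.03], [0.001, 0, 0.044], [0.001, 0, 0.044], [0.001, 0, 0.044]]' --dr '[[0, 0, 0], [0, 0, 0], [0, 0, 0], [0, 0, 0], [0, 0, 0]]' --hand '[1, 1, 1, 1, 1]'

```text
clock: 13.55
tcp_pos: [0.501, 0.2209, 0.1402]
tool_rot: [[0.955, -0.297, -0.001], [-0.297, -0.955, -0.0], [-0.001, 0.001, -1.0]]
contact_force: [0.1, -0.6, -0.3]
gripper_width: 0.0
```

>>> move_arm --dp '[[0, 0, 0.002], [0, 0, 0.004], [0, 0, 0.006], [0, 0, 0.008], [0, 0, 0.008]]' --dr '[[0, 0, 0], [0, 0, 0], [0, 0, 0], [0, 0, 0], [0, 0, 0]]' --hand '[1, 1, 1, 1, 1]'

```text
clock: 14.05
tcp_pos: [0.5011, 0.2209, 0.1325]
tool_rot: [[0.955, -0.297, -0.0], [-0.297, -0.955, -0.0], [-0.0, 0.0, -1.0]]
contact_force: [0.0, 0.2, 0.2]
gripper_width: -0.0
```

>>> move_arm --dp '[[0, 0, 0.002], [0, 0, 0.004], [0, 0, 0.006], [0, 0, 0.008], [0, 0, 0.008]]' --dr '[[0, 0, 0], [0, 0, 0], [0, 0, 0], [0, 0, 0], [0, 0, 0]]' --hand '[1, 1, 1, 1, 1]'

```text
clock: 14.55
tcp_pos: [0.5017, 0.2212, 0.1257]
tool_rot: [[0.955, -0.297, 0.002], [-0.297, -0.955, 0.001], [0.001, -0.001, -1.0]]
contact_force: [0.1, 0.3, 4.1]
gripper_width: -0.0001
```

Contact was felt at TCP z ≈ 0.127. I'll push on at 2 mm per row.

>>> move_arm --dp '[[0, 0, 0.002], [0, 0, 0.004], [0, 0, 0.006], [0, 0, 0.008], [0, 0, 0.01]]' --dr '[[0, 0, 0], [0, 0, 0], [0, 0, 0], [0, 0, 0], [0, 0, 0]]' --hand '[1, 1, 1, 1, 1]'

```text
clock: 15.05
tcp_pos: [0.5014, 0.2212, 0.1158]
tool_rot: [[0.955, -0.297, 0.001], [-0.297, -0.955, 0.001], [0.001, -0.001, -1.0]]
contact_force: [-3.2, 0.0, 5.9]
gripper_width: -0.0001
```

>>> move_arm --dp '[[0, 0, 0.002], [0, 0, 0.004], [0, 0, 0.006], [0, 0, 0.008], [0, 0, 0.01]]' --dr '[[0, 0, 0], [0, 0, 0], [0, 0, 0], [0, 0, 0], [0, 0, 0]]' --hand '[1, 1, 1, 1, 1]'

```text
clock: 15.55
tcp_pos: [0.5013, 0.2212, 0.1057]
tool_rot: [[0.955, -0.297, 0.001], [-0.297, -0.955, 0.0], [0.0, -0.001, -1.0]]
contact_force: [-2.6, -0.5, 5.6]
gripper_width: 0.0004
```

>>> move_arm --dp '[[0, 0, 0.001], [0, 0, 0.002], [0, 0, 0.003], [0, 0, 0.004], [0, 0, 0.004]]' --dr '[[0, 0, 0], [0, 0, 0], [0, 0, 0], [0, 0, 0], [0, 0, 0]]' --hand '[1, 1, 1, 1, 1]'

```text
clock: 16.05
tcp_pos: [0.5015, 0.2212, 0.1019]
tool_rot: [[0.955, -0.297, 0.001], [-0.297, -0.955, 0.0], [0.001, -0.001, -1.0]]
contact_force: [-3.2, -0.9, 5.7]
gripper_width: 0.0002
```

>>> move_arm --dp '[[0, 0, 0.001], [0, 0, 0.002], [0, 0, 0.003], [0, 0, 0.004], [0, 0, 0.004]]' --dr '[[0, 0, 0], [0, 0, 0], [0, 0, 0], [0, 0, 0], [0, 0, 0]]' --hand '[1, 1, 1, 1, 1]'

```text
clock: 16.55
tcp_pos: [0.5016, 0.2211, 0.0979]
tool_rot: [[0.955, -0.297, 0.001], [-0.297, -0.955, 0.0], [0.001, -0.001, -1.0]]
contact_force: [-1.0, -0.6, 6.6]
gripper_width: 0.0
```

>>> move_arm --dp '[[0, 0, 0.0008], [0, 0, 0.0015], [0, 0, 0.0022], [0, 0, 0.003], [0, 0, 0.003]]' --dr '[[0, 0, 0], [0, 0, 0], [0, 0, 0], [0, 0, 0], [0, 0, 0]]' --hand '[1, 1, 1, 1, 1]'

```text
clock: 17.05
tcp_pos: [0.5014, 0.2211, 0.0946]
tool_rot: [[0.955, -0.297, 0.001], [-0.297, -0.955, 0.0], [0.001, -0.0, -1.0]]
contact_force: [-2.1, 0.2, 5.6]
gripper_width: 0.0004
```

>>> move_arm --dp '[[0, 0, 0.0005], [0, 0, 0.001], [0, 0, 0.0015], [0, 0, 0.002], [0, 0, 0.002]]' --dr '[[0, 0, 0], [0, 0, 0], [0, 0, 0], [0, 0, 0], [0, 0, 0]]' --hand '[1, 1, 1, 1, 1]'

```text
clock: 17.55
tcp_pos: [0.5014, 0.2211, 0.0927]
tool_rot: [[0.955, -0.297, 0.001], [-0.297, -0.955, 0.0], [0.001, -0.0, -1.0]]
contact_force: [-3.0, 0.3, 6.7]
gripper_width: -0.0001
```

>>> move_arm --dp '[[0, 0, 0.0005], [0, 0, 0.001], [0, 0, 0.0015], [0, 0, 0.002], [0, 0, 0.002]]' --dr '[[0, 0, 0], [0, 0, 0], [0, 0, 0], [0, 0, 0], [0, 0, 0]]' --hand '[1, 1, 1, 1, 1]'

```text
clock: 18.05
tcp_pos: [0.5015, 0.2211, 0.0909]
tool_rot: [[0.955, -0.297, 0.001], [-0.297, -0.955, 0.0], [0.001, -0.001, -1.0]]
contact_force: [-2.4, -1.4, 6.7]
gripper_width: -0.0
```

>>> move_arm --dp '[[0, 0, 0.0005], [0, 0, 0.001], [0, 0, 0.0015], [0, 0, 0.002], [0, 0, 0.002]]' --dr '[[0, 0, 0], [0, 0, 0], [0, 0, 0], [0, 0, 0], [0, 0, 0]]' --hand '[1, 1, 1, 1, 1]'

```text
clock: 18.55
tcp_pos: [0.5016, 0.221, 0.089]
tool_rot: [[0.955, -0.297, 0.001], [-0.297, -0.955, 0.0], [0.001, -0.001, -1.0]]
contact_force: [-2.2, -1.4, 7.7]
gripper_width: 0.0002
```

>>> move_arm --dp '[[0, 0, 0.0005], [0, 0, 0.001], [0, 0, 0.0015], [0, 0, 0.0015], [0, 0, 0.0015]]' --dr '[[0, 0, 0], [0, 0, 0], [0, 0, 0], [0, 0, 0], [0, 0, 0]]' --hand '[1, 1, 1, 1, 1]'

```text
clock: 19.05
tcp_pos: [0.5016, 0.2211, 0.0877]
tool_rot: [[0.955, -0.297, 0.001], [-0.297, -0.955, 0.0], [0.001, -0.001, -1.0]]
contact_force: [-2.9, -1.7, 8.2]
gripper_width: -0.0001
```

Force is rising from about 6 to 8 N, so the seat spring is engaged. I'll take finer steps.

>>> move_arm --dp '[[0, 0, 0.0005], [0, 0, 0.001], [0, 0, 0.001], [0, 0, 0.001]]' --dr '[[0, 0, 0], [0, 0, 0], [0, 0, 0], [0, 0, 0]]' --hand '[1, 1, 1, 1]'

```text
clock: 19.45
tcp_pos: [0.5017, 0.2211, 0.0871]
tool_rot: [[0.955, -0.297, 0.002], [-0.297, -0.955, 0.0], [0.002, -0.001, -1.0]]
contact_force: [-3.0, -2.4, 9.4]
gripper_width: 0.0001
```

>>> move_arm --dp '[[0, 0, 0.0005], [0, 0, 0.001], [0, 0, 0.001], [0, 0, 0.001]]' --dr '[[0, 0, 0], [0, 0, 0], [0, 0, 0], [0, 0, 0]]' --hand '[1, 1, 1, 1]'

```text
clock: 19.85
tcp_pos: [0.5019, 0.2212, 0.0868]
tool_rot: [[0.955, -0.297, 0.003], [-0.297, -0.955, 0.001], [0.002, -0.001, -1.0]]
contact_force: [-4.7, -1.8, 13.2]
gripper_width: -0.0001
```

Firm stop: a 1 mm command moved the tip only 0.3 mm and the force went from 9.4 to 13.2 N. The top is about 45 mm down, within the 39–55 mm range. Now I'll withdraw.

>>> move_arm --dp '[[0, 0, -0.003], [0, 0, -0.012], [0, 0, -0.025], [0, 0, -0.04], [0, 0, -0.055]]' --dr '[[0, 0, 0], [0, 0, 0], [0, 0, 0], [0, 0, 0], [0, 0, 0]]' --hand '[1, 1, 1, 1, 1]'

```text
clock: 20.35
tcp_pos: [0.5018, 0.2213, 0.1419]
tool_rot: [[0.955, -0.297, 0.002], [-0.297, -0.955, 0.001], [0.002, -0.001, -1.0]]
contact_force: [-1.1, 0.3, 1.0]
gripper_width: 0.0002
```

>>> move_arm --dp '[[0, 0, -0.03], [-0.01, 0, -0.07], [-0.05, 0, -0.08], [-0.05, 0, -0.08], [-0.05, 0, -0.08]]' --dr '[[0, 0, 0], [0, 0, 0], [0, 0, 0], [0, 0, 0], [0, 0, 0]]' --hand '[1, 1, 1, 1, 1]'

```text
clock: 20.85
tcp_pos: [0.4539, 0.2362, 0.2216]
tool_rot: [[0.955, -0.296, 0.004], [-0.296, -0.955, 0.001], [0.003, -0.002, -1.0]]
contact_force: [-0.2, -0.1, -0.5]
gripper_width: 0.0004
```

Run:
```python
from h import *
d=snap("wrist","w7"); s=snap("scene","s3"); t=snap("top","t1"); st=state(); print(st["tcp_pos"],st["contact_force"],st["clock"])
f=lambda i,k=1:cv2.convertScaleAbs(cv2.resize(i,(400,300)),alpha=1.4)
cv2.imwrite("pics/c7.png",np.vstack([np.hstack([f(d["color"]),f(s["color"])]),np.hstack([f(t["color"][60:330,0:360]),f(t["color"][200:275,260:360])])]))
from m import tops
print("top move of square/round vs start"); tops(load("t0"),[(339,242,18),(296,238,16)],.086); tops(t,[(339,242,18),(296,238,16)],.086)
```

```text
[0.45396207 0.2354562  0.21907552] [ 0.0037608   0.19831324 -0.09134289] 21.0
top move of square/round vs start
(339, 242) centre 483.9171447753906 -218.87686157226562 size 46.68606185913086 45.62089920043945 longaxis deg 71.7841 ymax/min -189.57315 -248.18057
(296, 238) centre 491.745361328125 -134.17123413085938 size 44.53936767578125 44.69426345825195 longaxis deg 90.23098 ymax/min -111.73451 -156.60796
(339, 242) centre 483.9311218261719 -218.84774780273438 size 46.62202835083008 45.62923812866211 longaxis deg 71.784065 ymax/min -189.57315 -248.12234
(296, 238) centre 492.7071228027344 -134.1793212890625 size 46.51416015625 44.660030364990234 longaxis deg 0.018983625 ymax/min -111.8416 -156.51704
```

View pics/c7.png

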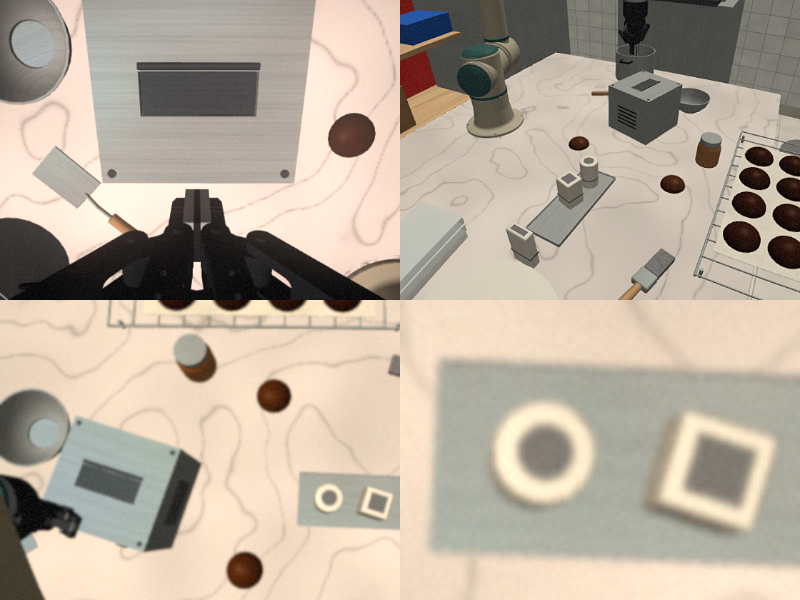

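The flap is shut and flush, the square and round cartridges have not moved, and the robot touches nothing. Handing in.

```bash
python3 -c "
from rig import finish_job
print(finish_job())"
```

```text
the job is handed in; nothing more can be done
None
```

The slim cartridge is in the feeder, pushed home onto its seat, and the flap has sprung shut above it. I handed the job in at about 21 s on the robot's clock.

**What I did:** I gripped the cartridge across its 44 mm sides, pushed it through the flap into the pads and released it. I then pushed it home with shut fingertips until it met a firm stop. At the stop, a further 1 mm of command moved it only 0.3 mm while the reading rose from 9.4 to 13.2 N. The cartridge's top was then about 45 mm down, inside the stated 39–55 mm.

**Last checks:**
- **Flap:** the wrist picture shows it flush and shut.
- **Other cartridges:** the square one is within 0.1 mm of its start. The round one reads 1 mm off, which is within the measuring noise.
- **Force:** the highest vertical reading was 13.2 N, taken at the end of each move, so brief peaks in between were not seen. The robot was touching nothing at hand-in.

**What disagreed or was not checked:**
- **Fingertip position:** the real fingertips stand about 30 mm short of the reported TCP. My first grasp therefore closed on air just above the cartridge, touching nothing, and I repeated it lower.
- **Seat after withdrawal:** the seat was felt fully down while I pressed. That it stays down relies on the pads' grip, because I could not see it with the flap shut.

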